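# Make up two repair kits at the electronics bench

## Task

Make up the two repair kits from the stock laid out on the bench: the transformer, the black capacitor and the orange relay go into the blue tray, the heat sink and the blue capacitor into the red tray, each seated upright in the pocket made for it. Set the parts down rather than dropping them, and leave the green capacitor, the white relay and the choke where they are.

Things in the scene. Friction and masses are not known exactly. Their poses are not given: they have to be found in the camera images.
- blue_tray: Blue kit tray, fixed, 210 x 94 mm (x, y) plus 18 mm end tabs. Top face z 12 mm, rim 14 mm. Origin: centre of underside, x along its length. Three pockets on y = 0, 8 mm deep, floor at z 4 mm: transformer's, 54 (x) x 64 (y) mm, at x = -63 mm; black capacitor's, round, 52 mm across, at x = +7 mm; relay's, 43 (x) x 48 (y) mm, at x = +71 mm.
- red_tray: Red kit tray, fixed, 152 x 94 mm (x, y) plus 18 mm end tabs. Top face z 12 mm, rim 14 mm. Origin: centre of underside, x along its length. Two pockets on y = 0, 8 mm deep, floor at z 4 mm: heat sink's, square, 56 mm, at x = -34 mm; blue capacitor's, round, 47 mm across, at x = +36 mm.
- transformer: Mains transformer, 160 g: dark grey laminated core 48 mm long (x), 18 mm thick (y), 38 mm high, round a yellow-taped coil with black flanges (32 mm in x, 38 mm in y, top at 31 mm). Grip the core's ends along x or the flanges along y. In its pocket its x lies along the tray's y, either way round. Origin: centre of its underside, z up; stands upright on the bench at the start.
- black_capacitor: Can capacitor with a BLACK sleeve, pale stripe and bare metal top: upright cylinder, 35 mm diameter, 45 mm high, 50 g. Origin: centre of its underside, z up; stands upright on the bench at the start.
- orange_relay: Power relay, ORANGE case on a black base: block 32 mm (x) by 27 mm (y), 28 mm high, 35 g. In its pocket its x lies along the tray's y, either way round. Origin: centre of its underside, z up; stands upright on the bench at the start.
- heat_sink: Bare aluminium heat sink, eight upright fins along its y: 40 x 40 mm, 30 mm high, 70 g. Grip either pair of sides; any quarter turn fits its pocket. Origin: centre of its underside, z up; stands upright on the bench at the start.
- blue_capacitor: Can capacitor with a BLUE sleeve, pale stripe and bare metal top: upright cylinder, 30 mm diameter, 38 mm high, 50 g. Origin: centre of its underside, z up; stands upright on the bench at the start.
- green_capacitor: Can capacitor with a GREEN sleeve, 33 mm in diameter, 40 mm high: stock for neither kit, to be left where it stands. Loose. Origin at the centre of its underside, z up.
- white_relay: Relay like the orange one but with a WHITE case, 32 x 27 x 28 mm high: stock for neither kit, to be left where it stands. Loose. Origin at the centre of its underside, z up.
- choke: Ring-shaped choke wound with copper wire on a yellow core, lying flat, 42 mm in diameter, 16 mm high: stock for neither kit, to be left where it lies. Loose. Origin at the centre of its underside, z up.
Mind the look-alikes: they are no part of the job. There is more than one size of the blue_capacitor; the job needs the largest.

How it is judged:
By the outcome, as a careful person would: the job done as asked, in the order asked, and still so for the second after the job is handed in, with the robot touching nothing.
It also fails if it takes over 112 s, if anything falls off the work surface, if the arm or the gripper's body presses on something with over 40 N, if the wrist force passes 120 N, or if a joint passes its speed limit or range.

## Robot

A 6-joint arm with a two-finger parallel gripper is mounted at the origin on the work surface. World frame = base frame: x ahead of the robot, y to its left, z up, the work surface at z = 0. Lengths are in m, angles in rad, forces in N, time in s.
With the tool pointing down it reaches from about 0.275 to 0.975 m from the base axis. Payload 8.4 kg.
Tool frame: the origin (TCP) lies midway between the tips of the shut fingers; the grasp point (between the pads) lies behind it (grip_point_offset is the x of the grasp point in the tool frame, in m); x points along the fingers, y is the direction in which the jaws open and shut, and the axes are right-handed (so a half turn about x gives the same grasp; the last joint's range is limited). The gripper opens to 92 mm and grips with 3 to 60 N. Pads are 20 mm wide; open, the fingers measure 128 mm over their backs; the gripper's body (75 mm by 189 mm) begins 69 mm behind the grasp point.
Start: joints at [1.174, 0.353, 1.633, -0, 1.155, -0.002], TCP at [0.24, 0.577, 0.215] pointing down, gripper open.
Joint ranges: [-2.63, 2.63], [-0.92, 2.1], [0.06, 2.66], [-1.3, 4.44], [0, 2.69], [-3.02, 3.02]. Speed limits (rad/s): [2.22, 2.22, 2.79, 3.14, 3.14, 3.14].

## Interface

Orientations are given as a rotation vector (axis times angle).
In Python, from plant import read_state, get_image, close_job, grip_point_offset gives the robot as it stands.
- The arm moves only by the tool step_arm, never from a script. Its argument "series" is one flat list of numbers, 5 for each row, row after row: the shift along the tool's x, y, z normalised to -1 to 1, where 1 is 500 mm, then the turn about the tool's x normalised to -1 to 1, where 1 is 2 pi rad, then the gripper command: -1 is shut, 1 is fully open, values between are in proportion. In form: [dx, dy, dz, roll, hand, dx, dy, dz, roll, hand, ...]. A call has 1 to 12 rows; each row shifts and turns the commanded pose from where the row before left it, along the tool's axes as they then stand; what a row does not reach is not made up. A row lasts 1/12 s, in which the tool goes at most 41.7 mm and 7.16 degrees, less where a joint would pass 70% of its speed; a pose out of reach is approached as far as the arm can. A call with a number of a shift or a turn outside -1 to 1 is refused whole. A call with a gripper value outside its range is refused whole. The fingers move at their own pace and stop on an object; "force" is the grip in N (left out, the last holds). Time passes only in rows, so rows that do not move let the fingers close. It gives the time, the measured TCP pose, the force and the opening at its end, in the units of the state.
- read_state(): the state, without advancing time (a new reading comes with each control period).
- get_image(name): name is "side" or "top"; returns a dict with "img" (420x560x3 uint8, red, green, blue), "depth" (420x560 float32, m along the optical axis (not along the pixel's ray), 0 where there is no reading), "intrinsics" (3x3 intrinsics, pixels), "dist" ([k1, k2, p1, p2, k3] as OpenCV has them; the pictures are not rectified), "eye" and "rotation" of the camera in the world. Camera axes: x right, y down, z forward; pixel columns grow to the right and rows downward; lengths in m; the calibration is good to about 2 mm. A picture is of the moment at which its call begins.
- close_job(): hands the job in, once; it reports no verdict.
The state is a dict: "time_s": time; "q": joint angles; "qvel": joint speeds; "joint_efforts": joint torques, N m; "ee_pos": TCP position; "orientation": TCP orientation; "force": force on the tool from outside, world axes, zero at the start; "moment": the same for the moment, N m; "gripper_width": opening from 0.0 (shut) to 1.0 (fully open).
Only numpy, scipy, OpenCV 4.12 (cv2) and the standard library are available. Lean on these libraries where they do the work, as an engineer would, in place of code of your own. Each camera call takes 0.05 s, during which the arm holds its last target.

## Working session

There is one attempt and no reset: what is moved stays moved. The work goes in short steps, Python scripts to look and compute and a tool call to move; the robot and the scene stay as the last step left them, time stands still between calls to the robot, and variables do not carry over. Pictures are saved under pics/ and viewed, and the job is handed in when it is done.

Besides the shell and the picture viewer there is one more tool, called after ">>>" by a JSON object that holds its "api" and its "payload". step_arm: Moves the arm, as the interface text tells. Scaled input: -1 to 1 covers 500 mm each way for a shift and 2 pi rad each way for a turn. Its arguments: {"type":"object","properties":{"series":{"type":"array","items":{"type":"number","minimum":-1,"maximum":1}},"force":{"type":"number"}},"required":["series"]}

```bash
mkdir -p pics; python3 - <<'E'
from plant import *
import cv2,numpy as np
s=read_state();print(s);print(grip_point_offset)
for n in ("top","side"):
    d=get_image(n);cv2.imwrite(f"pics/{n}0.png",cv2.cvtColor(d["img"],cv2.COLOR_RGB2BGR))
    np.savez(f"{n}0.npz",**d)
    print(n,d["intrinsics"],d["dist"],d["eye"],d["rotation"])
E
```

```text
{'time_s': 0.0, 'q': array([ 1.17357339e+00,  3.53652762e-01,  1.63413818e+00,  1.09646568e-05,
        1.15519043e+00, -2.39670736e-03]), 'qvel': array([-0.00067139, -0.00049401,  0.00045244, -0.00111932, -0.00036294,
       -0.00142169]), 'joint_efforts': array([-3.80088226e-03, -5.93858850e+01, -3.34200847e+01,  6.95124222e-02,
        2.36443954e-02, -8.43466660e-05]), 'ee_pos': array([0.24020668, 0.57645686, 0.21385908]), 'orientation': array([ 0.30867353,  1.54879975, -0.31081989]), 'force': array([-0.2634597 ,  0.06308231,  0.25912967]), 'moment': array([-0.00313015,  0.01058119,  0.00175876]), 'gripper_width': 1.0011800339704051}
-0.0187
top [[379.11377307   0.         279.35665447]
 [  0.         379.11377307 205.25462412]
 [  0.           0.           1.        ]] [-0.02736419  0.          0.          0.          0.        ] [ 0.4933239  -0.01252413  0.99409244] [-2.20330672  2.16262564 -0.0857239 ]
side [[504.0337682    0.         275.81363725]
 [  0.         504.0337682  208.55247066]
 [  0.           0.           1.        ]] [0.01289808 0.         0.         0.         0.        ] [0.44001412 0.61803606 0.79217109] [-0.25561076  2.88067253 -1.01628702]
```

View pics/top0.png

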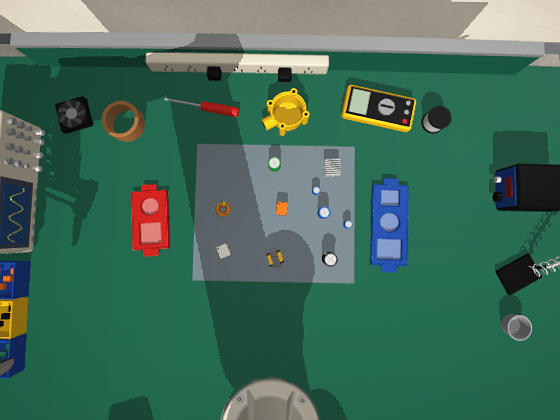

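View pics/side0.png

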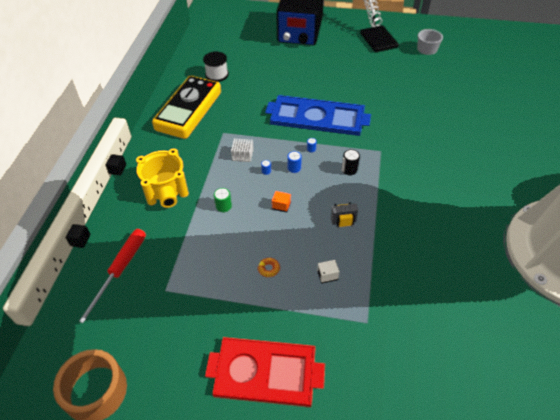

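```bash
cat > h.py <<'E'
import numpy as np,cv2
from scipy.spatial.transform import Rotation as R
def load(n): 
    d=dict(np.load(n,allow_pickle=True)); return d
def rays(d,px):
    px=np.asarray(px,float).reshape(-1,1,2)
    u=cv2.undistortPoints(px,d["intrinsics"],d["dist"]).reshape(-1,2)
    return np.c_[u,np.ones(len(u))]@R.from_rotvec(d["rotation"]).as_matrix().T
def plane(d,px,z):
    r=rays(d,px);e=d["eye"];return e+r*((z-e[2])/r[:,2])[:,None]
def cloud(d):
    h,w=d["depth"].shape
    v,u=np.mgrid[:h,:w];r=rays(d,np.c_[u.ravel(),v.ravel()])
    return (d["eye"]+r*d["depth"].reshape(-1,1)).reshape(h,w,3)
E
python3 - <<'E'
from h import *
for n in("top","side"):
    d=load(n+"0.npz");c=cloud(d)
    z=c[...,2]
    if n=="top":
        b=z[150:280,200:350]
        print(n,np.percentile(b,[1,10,50,90,99]))
        sl=np.s_[140:290,120:420]
    else:
        print(n,np.percentile(z[200:280,200:360],[1,10,50,90])); sl=np.s_[80:410,150:390]
    # components above mat
    m=((z>0.009)&(z<0.08)).astype(np.uint8); M=np.zeros_like(m);M[sl]=m[sl]
    k,l,st,ce=cv2.connectedComponentsWithStats(M)
    for i in range(1,k):
        if st[i,4]>15:
            p=c[l==i]; t=p[:,2]; hi=np.percentile(t,90); q=p[t>hi-.006]
            print(st[i],ce[i].round(1),"mean",q.mean(0).round(4),"zmax",np.percentile(t,[50,90,98]).round(4),"rgb",d["img"][l==i].mean(0).round())
im=cv2.imread("pics/top0.png")
cv2.imwrite("pics/topc1.png",cv2.resize(im[145:285,195:355],None,fx=4.9,fy=4.2,interpolation=cv2.INTER_CUBIC))
E
```

```text
top [-4.36694706e-03 -2.42019288e-03 -1.07973386e-06  3.47571598e-03
  4.39484290e-02]
[268 157  13  14 149] [274.1 163.6] mean [0.6753 0.002  0.0396] zmax [0.0392 0.0413 0.0432] rgb [148. 188. 156.]
[324 159  17  17 258] [331.8 167.1] mean [ 0.6701 -0.1482  0.0288] zmax [0.0244 0.0308 0.0328] rgb [167. 165. 162.]
[ 371  178   37   95 1912] [389.4 223.6] mean [ 0.5269 -0.3001  0.0121] zmax [0.0121 0.0145 0.0158] rgb [ 40.  82. 174.]
[ 131  184   38   73 1427] [149.2 218.5] mean [0.5283 0.324  0.0117] zmax [0.0115 0.0138 0.0153] rgb [204.  38.  34.]
[312 187   9   8  51] [315.8 190.3] mean [ 0.6088 -0.1072  0.0255] zmax [0.0251 0.0274 0.0288] rgb [151. 171. 212.]
[216 202  15  16 143] [222.9 209.1] mean [0.5561 0.133  0.0124] zmax [0.0124 0.0147 0.0157] rgb [139.  92.  36.]
[276 202  12  14 137] [281.4 208.4] mean [ 0.5604 -0.0191  0.0275] zmax [0.0273 0.03   0.0307] rgb [240. 128.  39.]
[318 207  12  12 118] [323.6 212.5] mean [ 0.5514 -0.1271  0.0378] zmax [0.0375 0.0399 0.041 ] rgb [151. 171. 211.]
[344 221   9   8  58] [347.8 224.2] mean [ 0.5231 -0.1908  0.0257] zmax [0.0252 0.02
[... 1470 characters left out ...]
01. 128. 185.]
[213 188  18  22 324] [221.9 198.4] mean [0.6752 0.0051 0.0404] zmax [0.0383 0.0421 0.0433] rgb [107. 163. 120.]
[272 191  18  19 269] [280.5 200. ] mean [ 0.5605 -0.0161  0.0283] zmax [0.0274 0.0297 0.0313] rgb [218. 106.  21.]
[331 202  27  24 500] [343.9 213.5] mean [ 0.4337 -0.0011  0.0379] zmax [0.0315 0.0391 0.0405] rgb [91. 78. 47.]
[257 257  23  21 291] [268.3 266.9] mean [0.5558 0.1368 0.0134] zmax [0.0132 0.0157 0.0172] rgb [142.  89.  33.]
[317 260  22  21 350] [327.6 270. ] mean [0.449  0.1305 0.0281] zmax [0.0275 0.0298 0.0309] rgb [168. 164. 153.]
[ 205  337  119   68 4336] [262.5 370.7] mean [0.5284 0.3268 0.0127] zmax [0.0126 0.0146 0.0159] rgb [222.  34.  30.]
```

View pics/topc1.png

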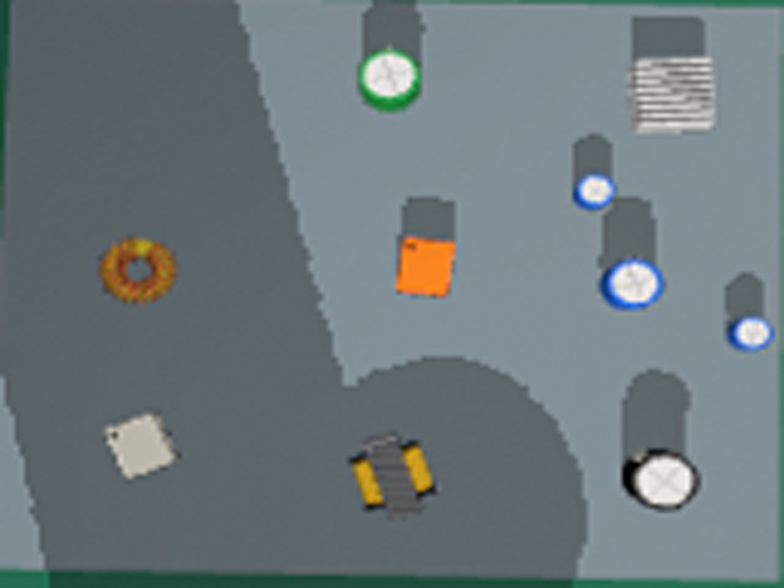

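```bash
cat > m.py <<'E'
from h import *
import sys
def comp(d,c,xy,lo=.009,hi=.08,r=.045):
    z=c[...,2]
    m=((z>lo)&(z<hi)&(np.hypot(c[...,0]-xy[0],c[...,1]-xy[1])<r)).astype(np.uint8)
    k,l,st,ce=cv2.connectedComponentsWithStats(m)
    return l==1+np.argmax(st[1:,4])
def rect(p,off=0):
    (cx,cy),(w,h),a=cv2.minAreaRect((p[:,:2]*1000).astype(np.float32)); return round(cx/1000,4),round(cy/1000,4),round(w,1),round(h,1),round(a,1)
objs=dict(transformer=(.433,-.003,.038),black=(.434,-.141,.045),orange=(.5604,-.0175,.028),heat=(.670,-.147,.030),blue=(.5515,-.1255,.038),white=(.449,.129,.028),green=(.675,.0035,.04),choke=(.556,.135,.016))
if __name__=="__main__":
  for n in("top","side"):
    d=load(n+"0.npz");c=cloud(d);hsv=cv2.cvtColor(d["img"],cv2.COLOR_RGB2HSV)
    for o,(x,y,h) in objs.items():
        L=comp(d,c,(x,y)); L2=L&(c[...,2]>h-.005)
        if o in("black","blue","green"):  L2=L&(c[...,2]>h-.006)&(hsv[...,1]<60)&(hsv[...,2]>120)
        v,u=np.nonzero(L2);p=plane(d,np.c_[u,v],h)
        print(n,o,"rect",rect(p),"cent",p.mean(0)[:2].round(4),len(p))
    for t,(x,y) in dict(blue=(.527,-.299),red=(.528,.326)).items():
        T=comp(d,c,(x,y),.008,.02,.15); v,u=np.nonzero(T)
        print(n,t,"outline",rect(plane(d,np.c_[u,v],.013)))
        F=np.zeros_like(T,np.uint8);cs,_=cv2.findContours(T.astype(np.uint8),cv2.RETR_EXTERNAL,cv2.CHAIN_APPROX_NONE)
        cv2.drawContours(F,cs,-1,1,-1)
        # pockets by low saturation
        S=hsv[...,1];vals=S[F>0];th,_=cv2.threshold(vals.reshape(-1,1),0,1,cv2.THRESH_OTSU)
        m=((F>0)&(S<th)).astype(np.uint8);m=cv2.morphologyEx(m,cv2.MORPH_OPEN,np.ones((3,3)))
        k,l,st,ce=cv2.connectedComponentsWithStats(m)
        for i in range(1,k):
            if st[i,4]>60:
                v,u=np.nonzero(l==i);p=plane(d,np.c_[u,v],.004)
                print("   pocket",rect(p),p.mean(0)[:2].round(4),len(p))
E
python3 m.py
python3 - <<'E'
import cv2
im=cv2.imread("pics/top0.png")
a=cv2.resize(im[175:275,365:415],None,fx=5.5,fy=5.5,interpolation=cv2.INTER_CUBIC);b=cv2.resize(im[175:275,125:175],None,fx=5.5,fy=5.5,interpolation=cv2.INTER_CUBIC)
cv2.imwrite("pics/trays.png",cv2.hconcat([b,a]))
E
```

```text
top transformer rect (0.433, -0.0038, 47.7, 25.6, 5.9) cent [ 0.4329 -0.0043] 141
top black rect (0.4347, -0.1419, 24.7, 25.0, 1.0) cent [ 0.4345 -0.1423] 105
top orange rect (0.5605, -0.0191, 26.3, 31.4, 84.8) cent [ 0.5605 -0.0189] 129
top heat rect (0.6701, -0.1472, 39.1, 41.1, 1.1) cent [ 0.6699 -0.1479] 126
top blue rect (0.5519, -0.1266, 20.3, 20.3, 1.1) cent [ 0.5518 -0.1267] 62
top white rect (0.4489, 0.1274, 31.5, 26.7, 23.6) cent [0.4488 0.1275] 133
top green rect (0.6757, 0.0022, 23.6, 23.6, 45.8) cent [0.6758 0.0024] 80
top choke rect (0.5562, 0.132, 37.3, 34.6, 64.6) cent [0.556 0.133] 104
top blue outline (0.5237, -0.2996, 93.4, 243.9, 88.9)
   pocket (0.5954, -0.303, 45.0, 40.3, 89.9) [ 0.5956 -0.3027] 279
   pocket (0.531, -0.3014, 47.4, 47.3, 89.9) [ 0.5316 -0.3012] 278
   pocket (0.461, -0.3, 52.1, 60.3, 0.0) [ 0.4615 -0.3001] 485
top red outline (0.5245, 0.3233, 186.0, 96.1, 4.1)
   pocket (0.5612, 0.3273, 42.3, 39.6, 2.5) [0.5609 0.3271] 213
   pocket (0.4909, 0.3216, 52.7, 50.0, 2.4) [0.4911 0.3219] 411
side transformer rect (0.4317, 0.0043, 48.8, 33.3, 17.8) cen
[... 297 characters left out ...]
 20.7, 9.5) cent [ 0.5513 -0.1272] 65
side white rect (0.449, 0.1311, 33.3, 30.5, 23.1) cent [0.449  0.1307] 262
side green rect (0.6753, 0.0028, 26.1, 23.4, 9.7) cent [0.6756 0.0024] 110
side choke rect (0.5558, 0.1373, 38.4, 37.2, 70.6) cent [0.556 0.138] 238
side blue outline (0.524, -0.2964, 103.4, 243.3, 88.7)
   pocket (0.5948, -0.3069, 41.0, 40.6, 87.9) [ 0.5949 -0.3066] 190
   pocket (0.5314, -0.3039, 44.0, 43.6, 41.1) [ 0.5308 -0.3043] 198
   pocket (0.4604, -0.3036, 57.5, 52.2, 89.5) [ 0.4604 -0.3031] 366
side red outline (0.525, 0.3253, 185.1, 96.3, 4.3)
   pocket (0.5607, 0.326, 42.1, 40.9, 10.1) [0.561  0.3268] 559
   pocket (0.4912, 0.3214, 53.5, 53.0, 4.3) [0.4913 0.3219] 1100
```

View pics/trays.png

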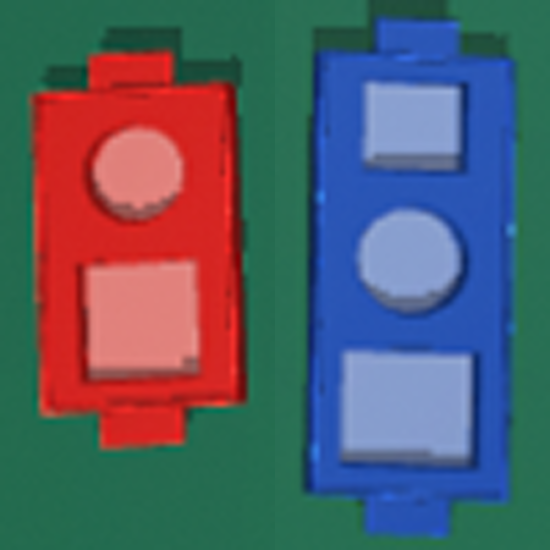

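```bash
cat >> h.py <<'E'
def go(s,xy,z,ang):
    """s state; print shifts (normalised) along tool x,y,z and roll to reach jaw angle ang deg"""
    M=R.from_rotvec(s["orientation"]).as_matrix()
    t=np.array([*xy,z])-s["ee_pos"]; l=M.T@t
    ja=np.degrees(np.arctan2(M[1,1],M[0,1]))
    d=(ang-ja+90)%180-90
    # turn about tool x (down): positive roll -> jaw angle decreases
    print("ee",s["ee_pos"].round(4),"tilt",M[:,0].round(4),"jaw",ja.round(2),"local mm",(l*1000).round(1),"norm",(l/.5).round(4),"jaw turn deg",d.round(2),"roll norm",(-d/360).round(4),"q6",s["q"][5].round(3),"t",s["time_s"],"w",s["gripper_width"]*92)
E
python3 - <<'E'
from h import *
from m import comp
from plant import read_state
d=load("top0.npz");c=cloud(d);hsv=cv2.cvtColor(d["img"],cv2.COLOR_RGB2HSV)
for n in("top","side"):
    d=load(n+"0.npz");c=cloud(d);hsv=cv2.cvtColor(d["img"],cv2.COLOR_RGB2HSV)
    L=comp(d,c,(.433,-.003))
    Y=L&(hsv[...,1]>130)&(hsv[...,2]>90)&(abs(hsv[...,0].astype(int)-24)<10)&(c[...,2]>.024)
    v,u=np.nonzero(Y);p=plane(d,np.c_[u,v],.029);
    _,lab,cen=cv2.kmeans(p[:,:2].astype(np.float32),2,None,(3,50,1e-6),5,0)
    dd=cen[0]-cen[1];print(n,"yellow",len(p),cen,cen.mean(0),"long axis deg",np.degrees(np.arctan2(dd[1],dd[0]))+90, np.hypot(*dd))
    G=L&(c[...,2]>.034)&(hsv[...,1]<70); v,u=np.nonzero(G);p=plane(d,np.c_[u,v],.038)[:,:2]
    w,V=np.linalg.eigh(np.cov(p.T));print("core",len(p),p.mean(0),np.degrees(np.arctan2(V[1,1],V[0,1])),np.sqrt(w*12))
go(read_state(),(.433,-.004),.1,16)
E
```

```text
top yellow 82 [[ 0.43032122  0.00863244]
 [ 0.43900955 -0.01658781]] [ 0.43466538 -0.00397769] long axis deg 199.00873 0.026674861
core 128 [ 0.4331936  -0.00431432] -161.98756988746675 [0.01713041 0.04828709]
side yellow 84 [[0.42315248 0.00885186]
 [0.43514514 0.01299106]] [0.4291488  0.01092146] long axis deg -70.958145 0.012686883
core 208 [ 0.43336379 -0.00129439] -160.37547826891452 [0.02045369 0.04878277]
ee [0.2402 0.5765 0.214 ] tilt [-5.0e-04 -1.1e-03 -1.0e+00] jaw 67.38 local mm [ 114.5 -461.5  401.2] norm [ 0.229  -0.9231  0.8025] jaw turn deg -51.38 roll norm 0.1427 q6 -0.002 t 0.1 w 92.1100132624615
```

>>> {"api": "step_arm", "payload": {"series": [0.009, -0.038, 0.033, 0, 1, 0.009, -0.038, 0.033, 0, 1, 0.009, -0.038, 0.033, 0, 1, 0.009, -0.038, 0.033, 0, 1, 0.009, -0.038, 0.033, 0, 1, 0.009, -0.038, 0.033, 0, 1, 0.009, -0.038, 0.033, 0, 1, 0.009, -0.038, 0.033, 0, 1, 0.009, -0.038, 0.033, 0, 1, 0.009, -0.038, 0.033, 0, 1, 0.009, -0.038, 0.033, 0, 1, 0.009, -0.038, 0.033, 0, 1]}}

```text
time_s: 1.1
ee_pos: [0.3355, 0.289, 0.1602]
orientation: [0.309, 1.549, -0.31]
force: [0.7, -0.2, 0.1]
gripper_width: 0.999
```

>>> {"api": "step_arm", "payload": {"series": [0.009, -0.038, 0.033, 0, 1, 0.009, -0.038, 0.033, 0, 1, 0.009, -0.038, 0.033, 0, 1, 0.009, -0.038, 0.033, 0, 1, 0.009, -0.038, 0.033, 0, 1, 0.009, -0.038, 0.033, 0, 1, 0.009, -0.038, 0.033, 0, 1, 0.009, -0.038, 0.033, 0, 1, 0.009, -0.038, 0.033, 0, 1, 0.009, -0.038, 0.033, 0, 1, 0.009, -0.038, 0.033, 0, 1, 0, 0, 0, 0, 1]}}

```text
time_s: 2.1
ee_pos: [0.4233, 0.0247, 0.1105]
orientation: [0.31, 1.548, -0.312]
force: [-0.3, 0.8, 0.3]
gripper_width: 0.996
```

```bash
python3 - <<'E'
from h import *
from plant import read_state
s=read_state();go(s,(.4332,-.004),.1,18);print(s["q"],s["force"])
E
```

```text
ee [0.4233 0.0247 0.1105] tilt [-3.e-04 -8.e-04 -1.e+00] jaw 67.27 local mm [ 10.5 -22.7  20.2] norm [ 0.021  -0.0453  0.0404] jaw turn deg -49.27 roll norm 0.1369 q6 -1.118 t 2.1 w 91.6564707864039
[ 5.55277771e-02  1.86723425e-01  2.14226658e+00 -1.14567418e-03
  8.12908396e-01 -1.11780572e+00] [-0.28462864  0.82343175  0.28940104]
```

>>> {"api": "step_arm", "payload": {"series": [0.01, -0.0225, 0.02, 0, 1, 0.01, -0.0225, 0.02, 0, 1, 0, 0, 0, 0.0152, 1, 0, 0, 0, 0.0152, 1, 0, 0, 0, 0.0152, 1, 0, 0, 0, 0.0152, 1, 0, 0, 0, 0.0152, 1, 0, 0, 0, 0.0152, 1, 0, 0, 0, 0.0152, 1, 0, 0, 0, 0.0152, 1, 0, 0, 0, 0.0152, 1, 0, 0, 0, 0, 1]}}

```text
time_s: 3.1
ee_pos: [0.4322, -0.0004, 0.1011]
orientation: [0.976, 1.341, -0.976]
force: [-0.0, -0.1, -0.4]
gripper_width: 1.0
```

```bash
python3 - <<'E'
from h import *
from plant import *
s=read_state();go(s,(.4332,-.004),.012,18)
for n in("top","side"):
    d=get_image(n);cv2.imwrite(f"pics/{n}1.png",cv2.cvtColor(d["img"],cv2.COLOR_RGB2BGR))
E
```

```text
ee [ 4.322e-01 -4.000e-04  1.011e-01] tilt [-3.e-04  2.e-04 -1.e+00] jaw 17.89 local mm [89.1 -0.1  3.8] norm [ 0.1781 -0.0002  0.0075] jaw turn deg 0.11 roll norm -0.0003 q6 -0.317 t 3.1 w 91.9545269446791
```

View pics/side1.png

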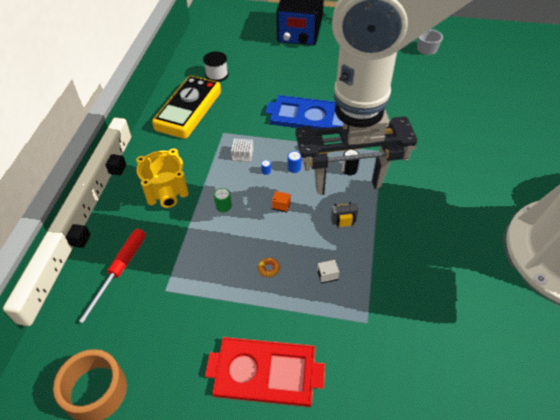

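>>> {"api": "step_arm", "payload": {"force": 15, "series": [0.022, 0, 0.0075, 0, 1, 0.03, 0, 0, 0, 1, 0.03, 0, 0, 0, 1, 0.03, 0, 0, 0, 1, 0.03, 0, 0, 0, 1, 0.02, 0, 0, 0, 1, 0.01, 0, 0, 0, 1, 0.005, 0, 0, 0, 1, 0, 0, 0, 0, 1, 0, 0, 0, 0, 0.2, 0, 0, 0, 0, -1, 0, 0, 0, 0, -1]}}

```text
time_s: 4.2
ee_pos: [0.4341, -0.0044, 0.0132]
orientation: [0.973, 1.342, -0.972]
force: [0.1, -0.4, -0.5]
gripper_width: 0.803
```

>>> {"api": "step_arm", "payload": {"series": [0, 0, 0, 0, -1, 0, 0, 0, 0, -1, 0, 0, 0, 0, -1, 0, 0, 0, 0, -1]}}

```text
time_s: 4.53
ee_pos: [0.4336, -0.0045, 0.0127]
orientation: [0.973, 1.342, -0.973]
force: [1.8, 0.6, 2.9]
gripper_width: 0.525
```

```bash
python3 - <<'E'
from h import *
from plant import *
s=read_state();go(s,(.4332,-.004),.012,18);print(s["force"])
E
```

```text
ee [ 0.4336 -0.0045  0.0127] tilt [ 1.e-04  0.e+00 -1.e+00] jaw 18.13 local mm [ 0.7 -0.2 -0.6] norm [ 0.0014 -0.0004 -0.0011] jaw turn deg -0.13 roll norm 0.0004 q6 -0.33 t 4.5333 w 48.2648895147818
[1.83021113 0.57175234 2.8630191 ]
```

>>> {"api": "step_arm", "payload": {"series": [0, 0, 0, 0, -1, -0.005, 0, 0, 0, -1, -0.015, 0, 0, 0, -1, -0.025, 0, 0, 0, -1, -0.025, 0, 0, 0, -1, -0.025, 0, 0, 0, -1, -0.025, 0, 0, 0, -1, -0.025, 0, 0, 0, -1, -0.01, 0, 0, 0, -1, 0, 0, 0, 0, -1, 0, 0, 0, 0, -1]}}

```text
time_s: 5.45
ee_pos: [0.4336, -0.0045, 0.0902]
orientation: [0.973, 1.342, -0.973]
force: [0.7, 0.9, -1.0]
gripper_width: 0.52
```

```bash
python3 - <<'E'
from h import *
from plant import *
s=read_state();go(s,(.4607,-.2987),.09,88.7);print(s["force"])
E
```

```text
ee [ 0.4336 -0.0045  0.0902] tilt [ 6.e-04 -0.e+00 -1.e+00] jaw 18.13 local mm [ 2.000e-01 -6.580e+01  2.881e+02] norm [ 4.000e-04 -1.317e-01  5.761e-01] jaw turn deg 70.57 roll norm -0.196 q6 -0.33 t 5.45 w 47.82665076660221
[ 0.66469765  0.88707649 -1.03589999]
```

>>> {"api": "step_arm", "payload": {"series": [0, -0.005, 0.02, 0, -1, 0, -0.0115, 0.05, 0, -1, 0, -0.0115, 0.05, 0, -1, 0, -0.0115, 0.05, 0, -1, 0, -0.0115, 0.05, 0, -1, 0, -0.0115, 0.05, 0, -1, 0, -0.0115, 0.05, 0, -1, 0, -0.0115, 0.05, 0, -1, 0, -0.0115, 0.05, 0, -1, 0, -0.0115, 0.05, 0, -1, 0, -0.0115, 0.05, 0, -1, 0, -0.0115, 0.05, 0, -1]}}

```text
time_s: 6.45
ee_pos: [0.4588, -0.2975, 0.089]
orientation: [0.973, 1.344, -0.974]
force: [0.4, 0.0, -1.4]
gripper_width: 0.524
```

>>> {"api": "step_arm", "payload": {"series": [0, 0, 0.006, 0, -1, 0, 0, 0, -0.0178, -1, 0, 0, 0, -0.0178, -1, 0, 0, 0, -0.0178, -1, 0, 0, 0, -0.0178, -1, 0, 0, 0, -0.0178, -1, 0, 0, 0, -0.0178, -1, 0, 0, 0, -0.0178, -1, 0, 0, 0, -0.0178, -1, 0, 0, 0, -0.0178, -1, 0, 0, 0, -0.0178, -1, 0, 0, 0, -0.0178, -1]}}

```text
time_s: 7.45
ee_pos: [0.4598, -0.2983, 0.089]
orientation: [0.015, 1.572, -0.014]
force: [0.6, -0.4, -1.4]
gripper_width: 0.526
```

>>> {"api": "step_arm", "payload": {"series": [0, 0, 0, 0, -1, 0, 0, 0, 0, -1]}}

```text
time_s: 7.62
ee_pos: [0.4601, -0.2984, 0.0894]
orientation: [0.022, 1.572, -0.021]
force: [-0.0, 0.4, -1.4]
gripper_width: 0.522
```

```bash
python3 - <<'E'
from h import *
from plant import *
s=read_state();go(s,(.4607,-.2987),.0175,88.7);print(s["force"])
for n in("top","side"):
    d=get_image(n);cv2.imwrite(f"pics/{n}2.png",cv2.cvtColor(d["img"],cv2.COLOR_RGB2BGR))
E
```

```text
ee [ 0.4601 -0.2984  0.0894] tilt [-1.2e-03  8.0e-04 -1.0e+00] jaw 88.42 local mm [71.9 -0.3  0.7] norm [ 0.1437 -0.0007  0.0014] jaw turn deg 0.28 roll norm -0.0008 q6 -2.121 t 7.6167 w 48.04209137681072
[-0.02117084  0.39585316 -1.38126928]
```

View pics/side2.png

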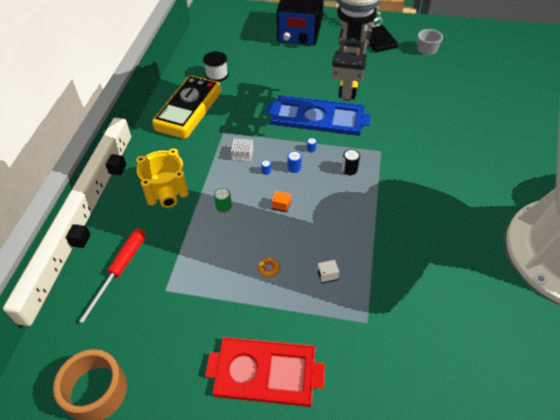

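>>> {"api": "step_arm", "payload": {"series": [0.02, 0, 0, 0, -1, 0.03, 0, 0, 0, -1, 0.03, 0, 0, 0, -1, 0.03, 0, 0, 0, -1, 0.014, 0, 0, 0, -1, 0.01, 0, 0, 0, -1, 0.006, 0, 0, 0, -1, 0.002, 0, 0, 0, -1, 0, 0, 0, 0, -1, 0, 0, 0, 0, -1]}}

```text
time_s: 8.55
ee_pos: [0.4611, -0.2988, 0.0196]
orientation: [0.019, 1.57, -0.019]
force: [-0.5, -0.0, -0.8]
gripper_width: 0.522
```

```bash
python3 - <<'E'
from h import *
from plant import *
s=read_state();go(s,(.4607,-.2987),.0165,88.7);print(s["force"])
E
```

```text
ee [ 0.4611 -0.2988  0.0196] tilt [ 7.e-04 -5.e-04 -1.e+00] jaw 88.62 local mm [ 3.1  0.1 -0.4] norm [ 0.0062  0.0003 -0.0008] jaw turn deg 0.08 roll norm -0.0002 q6 -2.124 t 8.55 w 48.06267988363753
[-0.49796626 -0.0108008  -0.80069368]
```

>>> {"api": "step_arm", "payload": {"series": [0.002, 0, 0, 0, -1, 0.001, 0, 0, 0, -1, 0.001, 0, 0, 0, -1, 0, 0, 0, 0, -1]}}

```text
time_s: 8.88
ee_pos: [0.4608, -0.2986, 0.0172]
orientation: [0.019, 1.571, -0.019]
force: [0.7, 0.0, -0.5]
gripper_width: 0.524
```

>>> {"api": "step_arm", "payload": {"series": [0.001, 0, 0, 0, -1, 0, 0, 0, 0, -1]}}

```text
time_s: 9.05
ee_pos: [0.4608, -0.2987, 0.0167]
orientation: [0.019, 1.571, -0.019]
force: [-1.0, -0.7, 1.5]
gripper_width: 0.524
```

>>> {"api": "step_arm", "payload": {"series": [0, 0, 0, 0, 0.2, 0, 0, 0, 0, 0.3, 0, 0, 0, 0, 0.3, 0, 0, 0, 0, 0.3, -0.01, 0, 0, 0, 0.3, -0.02, 0, 0, 0, 0.3, -0.03, 0, 0, 0, 0.3, -0.03, 0, 0, 0, 0.3, -0.03, 0, 0, 0, 0.3, -0.03, 0, 0, 0, 0.3, 0, 0, 0, 0, 0.3]}}

```text
time_s: 9.97
ee_pos: [0.4625, -0.2998, 0.0951]
orientation: [0.017, 1.566, -0.021]
force: [0.9, -1.0, 0.7]
gripper_width: 0.649
```

```bash
python3 - <<'E'
from h import *
from plant import *
s=read_state();go(s,(.4342,-.1424),.012,88.7);print(s["force"])
d=get_image("side");im=cv2.cvtColor(d["img"],cv2.COLOR_RGB2BGR)
cv2.imwrite("pics/side3.png",cv2.resize(im[80:220,220:400],None,fx=4,fy=4))
E
```

```text
ee [ 0.4625 -0.2998  0.0951] tilt [ 0.0042 -0.0028 -1.    ] jaw 88.62 local mm [ 82.5 156.9 -32.4] norm [ 0.1651  0.3137 -0.0648] jaw turn deg 0.08 roll norm -0.0002 q6 -2.125 t 9.9667 w 59.68997927731685
[ 0.91513474 -1.02720668  0.70768635]
```

View pics/side3.png

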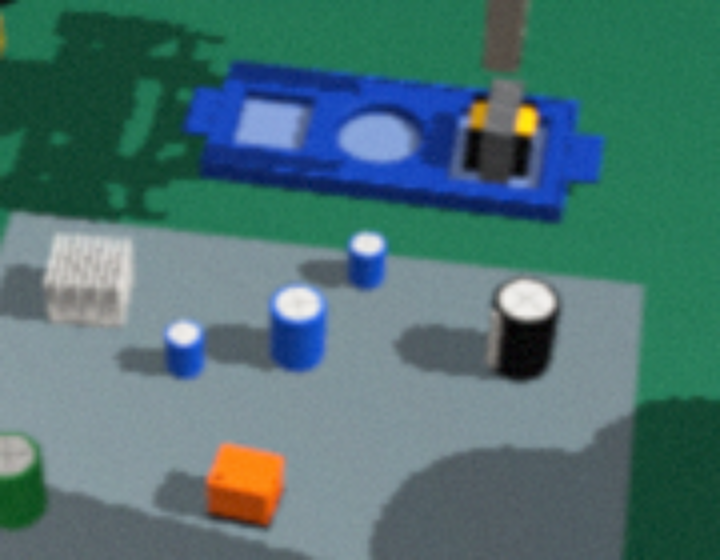

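>>> {"api": "step_arm", "payload": {"series": [0, 0.025, -0.005, 0, 0.5, 0, 0.045, -0.0095, 0, 0.5, 0, 0.045, -0.0095, 0, 0.5, 0, 0.045, -0.0095, 0, 0.5, 0, 0.045, -0.0095, 0, 0.5, 0, 0.045, -0.0095, 0, 0.5, 0, 0.04, -0.008, 0, 0.5, 0, 0.023, -0.0045, 0, 0.5, 0, 0, 0, 0, 0.5, 0, 0, 0, 0, 0.5]}}

```text
time_s: 10.85
ee_pos: [0.4318, -0.141, 0.0913]
orientation: [0.018, 1.571, -0.018]
force: [0.4, -0.3, -0.0]
gripper_width: 0.751
```

```bash
python3 - <<'E'
from h import *
from plant import *
s=read_state();go(s,(.4342,-.1424),.012,88.7);print(s["force"])
E
```

```text
ee [ 0.4318 -0.141   0.0913] tilt [-5.e-04 -0.e+00 -1.e+00] jaw 88.72 local mm [79.3 -1.4  2.4] norm [ 0.1585 -0.0028  0.0049] jaw turn deg -0.02 roll norm 0.0 q6 -1.867 t 10.85 w 69.10852482816766
[ 0.41441015 -0.29262724 -0.02454179]
```

>>> {"api": "step_arm", "payload": {"force": 10, "series": [0.02, -0.003, 0.005, 0, 0.5, 0.03, 0, 0, 0, 0.5, 0.03, 0, 0, 0, 0.5, 0.03, 0, 0, 0, 0.5, 0.025, 0, 0, 0, 0.5, 0.015, 0, 0, 0, 0.5, 0.008, 0, 0, 0, 0.5, 0, 0, 0, 0, 0.5, 0, 0, 0, 0, 0, 0, 0, 0, 0, -0.2, 0, 0, 0, 0, -1, 0, 0, 0, 0, -1]}}

```text
time_s: 11.85
ee_pos: [0.4349, -0.1431, 0.0131]
orientation: [0.019, 1.57, -0.019]
force: [0.1, -0.7, 0.2]
gripper_width: 0.48
```

>>> {"api": "step_arm", "payload": {"series": [0, 0, 0, 0, -1, 0, 0, 0, 0, -1, 0, 0, 0, 0, -1]}}

```text
time_s: 12.1
ee_pos: [0.4347, -0.143, 0.0129]
orientation: [0.019, 1.57, -0.019]
force: [-1.8, 0.3, 5.2]
gripper_width: 0.379
```

>>> {"api": "step_arm", "payload": {"series": [0, 0, 0, 0, -1, -0.005, 0, 0, 0, -1, -0.015, 0, 0, 0, -1, -0.025, 0, 0, 0, -1, -0.025, 0, 0, 0, -1, -0.025, 0, 0, 0, -1, -0.025, 0, 0, 0, -1, -0.025, 0, 0, 0, -1, -0.01, 0, 0, 0, -1, 0, 0, 0, 0, -1, 0, 0, 0, 0, -1]}}

```text
time_s: 13.02
ee_pos: [0.4345, -0.1429, 0.0902]
orientation: [0.019, 1.57, -0.019]
force: [0.1, 0.2, -0.6]
gripper_width: 0.377
```

```bash
python3 - <<'E'
from h import *
from plant import *
s=read_state();go(s,(.5308,-.2998),.0175,88.7);print(s["force"])
E
```

```text
ee [ 0.4345 -0.1429  0.0902] tilt [ 5.e-04 -2.e-04 -1.e+00] jaw 88.62 local mm [  72.8 -154.5  100. ] norm [ 0.1455 -0.309   0.2   ] jaw turn deg 0.08 roll norm -0.0002 q6 -1.868 t 13.0167 w 34.711012203769585
[ 0.09937769  0.19009066 -0.59104914]
```

>>> {"api": "step_arm", "payload": {"series": [0, -0.019, 0.0125, 0, -1, 0, -0.0386, 0.025, 0, -1, 0, -0.0386, 0.025, 0, -1, 0, -0.0386, 0.025, 0, -1, 0, -0.0386, 0.025, 0, -1, 0, -0.0386, 0.025, 0, -1, 0, -0.0386, 0.025, 0, -1, 0, -0.0386, 0.025, 0, -1, 0, -0.02, 0.0125, 0, -1, 0, 0, 0, 0, -1, 0, 0, 0, 0, -1]}}

```text
time_s: 13.93
ee_pos: [0.53, -0.2998, 0.0891]
orientation: [0.02, 1.572, -0.019]
force: [-0.3, 1.1, -0.3]
gripper_width: 0.379
```

```bash
python3 - <<'E'
from h import *
from plant import *
s=read_state();go(s,(.5308,-.2998),.0185,88.7);print(s["force"])
E
```

```text
ee [ 0.53   -0.2998  0.0891] tilt [-0.0016  0.0011 -1.    ] jaw 88.57 local mm [70.6 -0.1  0.9] norm [ 0.1411 -0.0002  0.0019] jaw turn deg 0.13 roll norm -0.0004 q6 -2.063 t 13.9333 w 34.86251078272785
[-0.32130225  1.13324471 -0.30450024]
```

>>> {"api": "step_arm", "payload": {"series": [0.02, 0, 0.001, 0, -1, 0.03, 0, 0, 0, -1, 0.03, 0, 0, 0, -1, 0.028, 0, 0, 0, -1, 0.014, 0, 0, 0, -1, 0.01, 0, 0, 0, -1, 0.006, 0, 0, 0, -1, 0.002, 0, 0, 0, -1, 0, 0, 0, 0, -1, 0, 0, 0, 0, -1]}}

```text
time_s: 14.77
ee_pos: [0.5316, -0.3001, 0.0207]
orientation: [0.019, 1.57, -0.019]
force: [0.2, 0.4, -0.7]
gripper_width: 0.378
```

>>> {"api": "step_arm", "payload": {"series": [0.001, 0, 0, 0, -1, 0, 0, 0, 0, -1, 0, 0, 0, 0, -1]}}

```text
time_s: 15.02
ee_pos: [0.5314, -0.3, 0.0199]
orientation: [0.019, 1.57, -0.019]
force: [0.1, -0.8, -1.3]
gripper_width: 0.379
```

>>> {"api": "step_arm", "payload": {"series": [0.003, 0, 0, 0, -1, 0.001, 0, 0, 0, -1, 0.001, 0, 0, 0, -1, 0, 0, 0, 0, -1]}}

```text
time_s: 15.35
ee_pos: [0.5312, -0.2999, 0.017]
orientation: [0.019, 1.571, -0.019]
force: [0.6, 0.1, -0.2]
gripper_width: 0.377
```

>>> {"api": "step_arm", "payload": {"series": [0.001, 0, 0, 0, -1, 0, 0, 0, 0, -1]}}

```text
time_s: 15.52
ee_pos: [0.5312, -0.2999, 0.017]
orientation: [0.019, 1.571, -0.019]
force: [-2.3, 1.0, 5.0]
gripper_width: 0.378
```

>>> {"api": "step_arm", "payload": {"series": [0, 0, 0, 0, 0, 0, 0, 0, 0, 0.15, 0, 0, 0, 0, 0.15, 0, 0, 0, 0, 0.15, -0.01, 0, 0, 0, 0.15, -0.02, 0, 0, 0, 0.15, -0.03, 0, 0, 0, 0.15, -0.03, 0, 0, 0, 0.15, -0.03, 0, 0, 0, 0.15, -0.03, 0, 0, 0, 0.15, 0, 0, 0, 0, 0.15, 0, 0, 0, 0, 0.15]}}

```text
time_s: 16.52
ee_pos: [0.5319, -0.3003, 0.0929]
orientation: [0.018, 1.569, -0.02]
force: [-0.5, -0.6, 0.3]
gripper_width: 0.575
```

```bash
python3 - <<'E'
from h import *
from plant import *
s=read_state();go(s,(.5605,-.0187),.012,-5.2);print(s["force"])
d=get_image("side");im=cv2.cvtColor(d["img"],cv2.COLOR_RGB2BGR)
cv2.imwrite("pics/side4.png",cv2.resize(im[80:220,220:400],None,fx=4,fy=4))
E
```

```text
ee [ 0.5319 -0.3003  0.0929] tilt [ 0.0022 -0.0012 -1.    ] jaw 88.62 local mm [ 80.6 282.3  21.6] norm [0.1611 0.5646 0.0432] jaw turn deg 86.18 roll norm -0.2394 q6 -2.063 t 16.5167 w 52.93422196987359
[-0.51923279 -0.55821758  0.34010071]
```

View pics/side4.png

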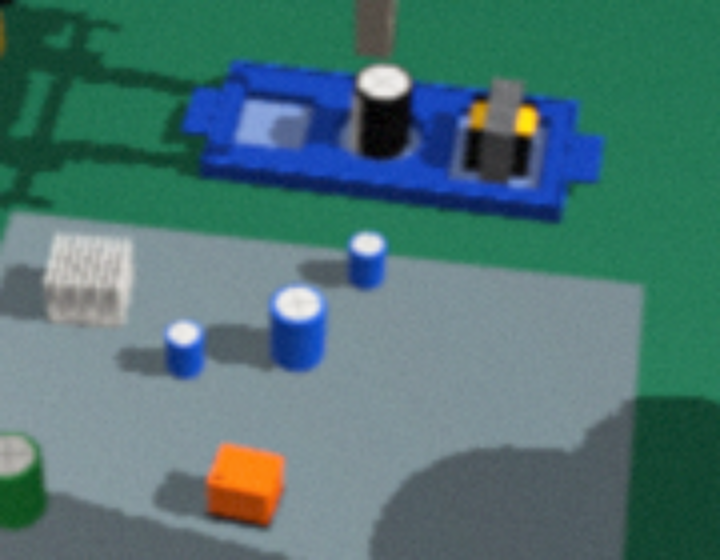

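>>> {"api": "step_arm", "payload": {"series": [0, 0.025, 0.002, 0, 0.15, 0, 0.049, 0.0037, 0, 0.15, 0, 0.049, 0.0037, 0, 0.15, 0, 0.049, 0.0037, 0, 0.15, 0, 0.049, 0.0037, 0, 0.15, 0, 0.049, 0.0037, 0, 0.15, 0, 0.049, 0.0037, 0, 0.15, 0, 0.049, 0.0037, 0, 0.15, 0, 0.049, 0.0037, 0, 0.15, 0, 0.049, 0.0037, 0, 0.15, 0, 0.049, 0.0037, 0, 0.15, 0, 0.049, 0.004, 0, 0.15]}}

```text
time_s: 17.57
ee_pos: [0.5584, -0.0165, 0.0905]
orientation: [0.019, 1.573, -0.019]
force: [0.7, 0.5, 0.5]
gripper_width: 0.572
```

>>> {"api": "step_arm", "payload": {"series": [0, 0, 0, 0.0186, 0.5, 0, 0, 0, 0.0186, 0.5, 0, 0, 0, 0.0186, 0.5, 0, 0, 0, 0.0186, 0.5, 0, 0, 0, 0.0186, 0.5, 0, 0, 0, 0.0186, 0.5, 0, 0, 0, 0.0186, 0.5, 0, 0, 0, 0.0186, 0.5, 0, 0, 0, 0.0186, 0.5, 0, 0, 0, 0.0186, 0.5, 0, 0, 0, 0.0186, 0.5, 0, 0, 0, 0.0186, 0.5]}}

```text
time_s: 18.57
ee_pos: [0.5584, -0.0177, 0.0905]
orientation: [1.106, 1.273, -1.108]
force: [-0.2, 0.1, -0.2]
gripper_width: 0.747
```

>>> {"api": "step_arm", "payload": {"series": [0, 0, 0, 0.0186, 0.5, 0, 0, 0, 0.0186, 0.5, 0, 0, 0, 0, 0.5, 0, 0, 0, 0, 0.5]}}

```text
time_s: 18.9
ee_pos: [0.5587, -0.0179, 0.0908]
orientation: [1.271, 1.169, -1.273]
force: [0.4, 0.7, -0.0]
gripper_width: 0.75
```

```bash
python3 - <<'E'
from h import *
from plant import *
s=read_state();go(s,(.5605,-.0187),.012,-5.2);print(s["force"])
E
```

```text
ee [ 0.5587 -0.0179  0.0908] tilt [-1.6e-03  1.0e-04 -1.0e+00] jaw -4.9 local mm [78.8  2.   0.6] norm [0.1576 0.0041 0.0012] jaw turn deg -0.3 roll norm 0.0008 q6 0.051 t 18.9 w 68.97992468601618
[ 0.35983323  0.65001578 -0.0016762 ]
```

>>> {"api": "step_arm", "payload": {"series": [0.02, 0.003, 0.0012, 0, 0.5, 0.03, 0, 0, 0, 0.5, 0.03, 0, 0, 0, 0.5, 0.03, 0, 0, 0, 0.5, 0.025, 0, 0, 0, 0.5, 0.017, 0, 0, 0, 0.5, 0.01, 0, 0, 0, 0.5, 0, 0, 0, 0, 0.5, 0, 0, 0, 0, 0, 0, 0, 0, 0, -0.2, 0, 0, 0, 0, -1, 0, 0, 0, 0, -1]}}

```text
time_s: 19.9
ee_pos: [0.5615, -0.0192, 0.0112]
orientation: [1.275, 1.165, -1.274]
force: [1.1, 0.5, 0.9]
gripper_width: 0.481
```

>>> {"api": "step_arm", "payload": {"series": [0, 0, 0, 0, -1, 0, 0, 0, 0, -1, 0, 0, 0, 0, -1, 0, 0, 0, 0, -1]}}

```text
time_s: 20.23
ee_pos: [0.5611, -0.0193, 0.0109]
orientation: [1.275, 1.165, -1.275]
force: [-0.5, 1.3, 5.1]
gripper_width: 0.346
```

>>> {"api": "step_arm", "payload": {"series": [0, 0, 0, 0, -1, -0.005, 0, 0, 0, -1, -0.015, 0, 0, 0, -1, -0.025, 0, 0, 0, -1, -0.025, 0, 0, 0, -1, -0.025, 0, 0, 0, -1, -0.025, 0, 0, 0, -1, -0.025, 0, 0, 0, -1, -0.01, 0, 0, 0, -1, 0, 0, 0, 0, -1, 0, 0, 0, 0, -1]}}

```text
time_s: 21.15
ee_pos: [0.5612, -0.0192, 0.0887]
orientation: [1.275, 1.165, -1.274]
force: [-0.3, 0.6, -0.6]
gripper_width: 0.347
```

```bash
python3 - <<'E'
from h import *
from plant import *
s=read_state();go(s,(.5945,-.302),.0175,88.7);print(s["force"])
d=get_image("side");im=cv2.cvtColor(d["img"],cv2.COLOR_RGB2BGR)
cv2.imwrite("pics/side5.png",cv2.resize(im[80:220,220:400],None,fx=4,fy=4))
E
```

```text
ee [ 0.5612 -0.0192  0.0887] tilt [ 0.0011 -0.     -1.    ] jaw -5.13 local mm [ 71.2  58.4 278.7] norm [0.1424 0.1167 0.5573] jaw turn deg -86.17 roll norm 0.2394 q6 0.053 t 21.15 w 31.963234017082726
[-0.32214473  0.55130873 -0.56964527]
```

View pics/side5.png

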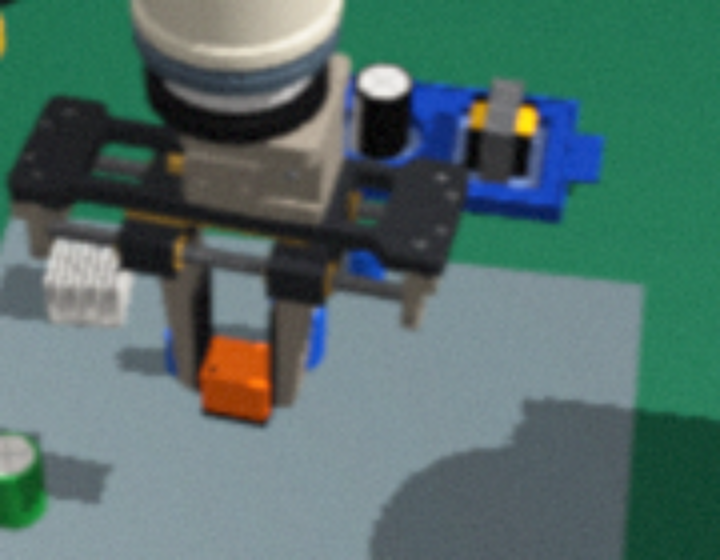

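>>> {"api": "step_arm", "payload": {"series": [0, 0.005, 0.025, 0, -1, 0, 0.0102, 0.0485, 0, -1, 0, 0.0102, 0.0485, 0, -1, 0, 0.0102, 0.0485, 0, -1, 0, 0.0102, 0.0485, 0, -1, 0, 0.0102, 0.0485, 0, -1, 0, 0.0102, 0.0485, 0, -1, 0, 0.0102, 0.0485, 0, -1, 0, 0.0102, 0.0485, 0, -1, 0, 0.0102, 0.0485, 0, -1, 0, 0.0102, 0.0485, 0, -1, 0, 0.0102, 0.0475, 0, -1]}}

```text
time_s: 22.2
ee_pos: [0.5936, -0.3042, 0.087]
orientation: [1.275, 1.167, -1.276]
force: [0.3, 0.1, -0.7]
gripper_width: 0.347
```

>>> {"api": "step_arm", "payload": {"series": [0, 0, 0, 0.0184, -1, 0, 0, 0, 0.0184, -1, 0, 0, 0, 0.0184, -1, 0, 0, 0, 0.0184, -1, 0, 0, 0, 0.0184, -1, 0, 0, 0, 0.0184, -1, 0, 0, 0, 0.0184, -1, 0, 0, 0, 0.0184, -1, 0, 0, 0, 0.0184, -1, 0, 0, 0, 0.0184, -1, 0, 0, 0, 0.0184, -1, 0, 0, 0, 0.0184, -1]}}

```text
time_s: 23.2
ee_pos: [0.5936, -0.3029, 0.087]
orientation: [2.175, 0.097, -2.178]
force: [0.7, 0.6, -0.4]
gripper_width: 0.348
```

>>> {"api": "step_arm", "payload": {"series": [0, 0, 0, 0.0186, -1, 0, 0, 0, 0, -1, 0, 0, 0, 0, -1]}}

```text
time_s: 23.45
ee_pos: [0.5938, -0.3027, 0.0873]
orientation: [-2.21, 0.021, 2.213]
force: [0.4, 0.5, -0.0]
gripper_width: 0.348
```

```bash
python3 - <<'E'
from h import *
from plant import *
s=read_state();go(s,(.5945,-.302),.0175,88.7);print(s["force"])
E
```

```text
ee [ 0.5938 -0.3027  0.0873] tilt [-1.1e-03  4.0e-04 -1.0e+00] jaw -91.12 local mm [69.8 -0.6 -0.8] norm [ 0.1396 -0.0013 -0.0016] jaw turn deg -0.18 roll norm 0.0005 q6 1.117 t 23.45 w 32.03295165943529
[ 0.37600045  0.5029369  -0.02610753]
```

>>> {"api": "step_arm", "payload": {"series": [0.02, -0.001, -0.001, 0, -1, 0.03, 0, 0, 0, -1, 0.03, 0, 0, 0, -1, 0.028, 0, 0, 0, -1, 0.016, 0, 0, 0, -1, 0.01, 0, 0, 0, -1, 0.006, 0, 0, 0, -1, 0.001, 0, 0, 0, -1, 0, 0, 0, 0, -1, 0, 0, 0, 0, -1, 0, 0, 0, 0, -1]}}

```text
time_s: 24.37
ee_pos: [0.5954, -0.3019, 0.0183]
orientation: [-2.211, 0.026, 2.209]
force: [-0.2, 0.2, -0.2]
gripper_width: 0.349
```

>>> {"api": "step_arm", "payload": {"series": [0.002, 0, 0, 0, -1, 0.001, 0, 0, 0, -1, 0.001, 0, 0, 0, -1, 0.001, 0, 0, 0, -1, 0, 0, 0, 0, -1]}}

```text
time_s: 24.78
ee_pos: [0.5949, -0.3016, 0.015]
orientation: [-2.21, 0.025, 2.21]
force: [-0.7, -0.4, -0.4]
gripper_width: 0.349
```

>>> {"api": "step_arm", "payload": {"series": [0.001, 0, 0, 0, -1, 0, 0, 0, 0, -1, 0, 0, 0, 0, -1]}}

```text
time_s: 25.03
ee_pos: [0.5949, -0.3016, 0.015]
orientation: [-2.21, 0.025, 2.21]
force: [-2.4, 0.7, 5.6]
gripper_width: 0.348
```

>>> {"api": "step_arm", "payload": {"series": [0, 0, 0, 0, -0.1, 0, 0, 0, 0, 0.05, 0, 0, 0, 0, 0.05, 0, 0, 0, 0, 0.05, -0.01, 0, 0, 0, 0.05, -0.02, 0, 0, 0, 0.05, -0.03, 0, 0, 0, 0.05, -0.03, 0, 0, 0, 0.05, -0.03, 0, 0, 0, 0.05, -0.03, 0, 0, 0, 0.05, 0, 0, 0, 0, 0.05, 0, 0, 0, 0, 0.05]}}

```text
time_s: 26.03
ee_pos: [0.5957, -0.302, 0.091]
orientation: [-2.213, 0.026, 2.208]
force: [-0.1, 0.3, -1.4]
gripper_width: 0.523
```

```bash
python3 - <<'E'
from h import *
from plant import *
s=read_state();go(s,(.670,-.1474),.012,-88);print(s["force"])
d=get_image("side");im=cv2.cvtColor(d["img"],cv2.COLOR_RGB2BGR)
cv2.imwrite("pics/side6.png",cv2.resize(im[80:220,220:400],None,fx=4,fy=4))
d=load("top0.npz");im=cv2.cvtColor(d["img"],cv2.COLOR_RGB2BGR);cv2.imwrite("pics/hs.png",cv2.resize(im[150:190,310:350],None,fx=12,fy=12,interpolation=cv2.INTER_CUBIC))
E
```

```text
ee [ 0.5957 -0.302   0.091 ] tilt [ 0.0022 -0.0012 -1.    ] jaw -91.31 local mm [  78.9 -156.3  -70.6] norm [ 0.1579 -0.3126 -0.1412] jaw turn deg 3.31 roll norm -0.0092 q6 1.122 t 26.0333 w 48.09616782330089
[-0.08001771  0.26535036 -1.36995929]
```

View pics/side6.png

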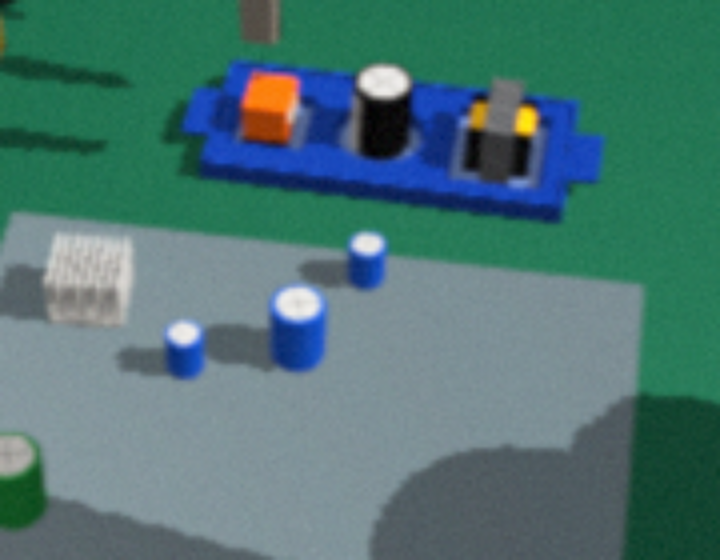

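View pics/hs.png

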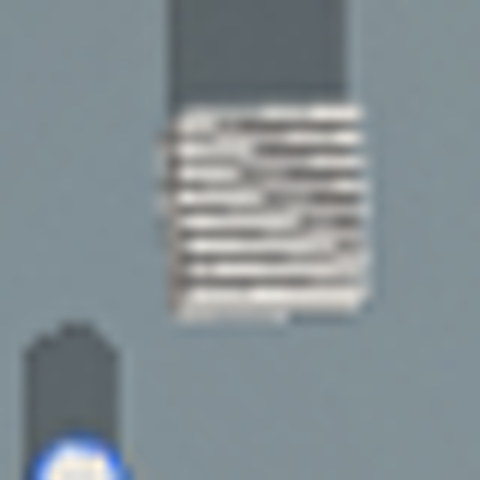

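>>> {"api": "step_arm", "payload": {"series": [0, -0.02, -0.009, 0, 0.5, 0, -0.045, -0.0205, 0, 0.5, 0, -0.045, -0.0205, 0, 0.5, 0, -0.045, -0.0205, 0, 0.5, 0, -0.045, -0.0205, 0, 0.5, 0, -0.045, -0.0205, 0, 0.5, 0, -0.043, -0.0195, 0, 0.5, 0, -0.023, -0.0102, 0, 0.5, 0, 0, 0, -0.0105, 0.5, 0, 0, 0, 0, 0.5, 0, 0, 0, 0, 0.5]}}

```text
time_s: 27.0
ee_pos: [0.6686, -0.1475, 0.0888]
orientation: [2.199, 0.046, -2.202]
force: [0.3, -0.5, 0.6]
gripper_width: 0.749
```

```bash
python3 - <<'E'
from h import *
from plant import *
s=read_state();go(s,(.670,-.1474),.011,-87.5);print(s["force"])
E
```

```text
ee [ 0.6686 -0.1475  0.0888] tilt [-1.3e-03  1.0e-04 -1.0e+00] jaw -87.59 local mm [77.8 -0.  -1.5] norm [ 0.1557 -0.     -0.003 ] jaw turn deg 0.09 roll norm -0.0003 q6 1.31 t 27.0 w 68.91452916977644
[ 0.28107672 -0.48820639  0.64486348]
```

>>> {"api": "step_arm", "payload": {"force": 12, "series": [0.02, 0, -0.001, 0, 0.5, 0.03, 0, 0, 0, 0.5, 0.03, 0, 0, 0, 0.5, 0.03, 0, 0, 0, 0.5, 0.025, 0, 0, 0, 0.5, 0.015, 0, 0, 0, 0.5, 0.0085, 0, 0, 0, 0.5, 0, 0, 0, 0, 0.5, 0, 0, 0, 0, 0.1, 0, 0, 0, 0, 0, 0, 0, 0, 0, -1, 0, 0, 0, 0, -1]}}

```text
time_s: 28.0
ee_pos: [0.67, -0.1478, 0.0111]
orientation: [2.201, 0.047, -2.198]
force: [-0.1, 0.7, -0.3]
gripper_width: 0.484
```

>>> {"api": "step_arm", "payload": {"series": [0, 0, 0, 0, -1, 0, 0, 0, 0, -1, 0, 0, 0, 0, -1, 0, 0, 0, 0, -1]}}

```text
time_s: 28.33
ee_pos: [0.67, -0.1478, 0.011]
orientation: [2.2, 0.047, -2.199]
force: [-0.9, 0.9, 5.7]
gripper_width: 0.436
```

>>> {"api": "step_arm", "payload": {"series": [0, 0, 0, 0, -1, -0.005, 0, 0, 0, -1, -0.015, 0, 0, 0, -1, -0.025, 0, 0, 0, -1, -0.025, 0, 0, 0, -1, -0.025, 0, 0, 0, -1, -0.025, 0, 0, 0, -1, -0.025, 0, 0, 0, -1, -0.01, 0, 0, 0, -1, 0, 0, 0, 0, -1, 0, 0, 0, 0, -1]}}

```text
time_s: 29.25
ee_pos: [0.6696, -0.1478, 0.0882]
orientation: [2.2, 0.047, -2.199]
force: [-0.1, -0.2, -0.3]
gripper_width: 0.432
```

```bash
python3 - <<'E'
from h import *
from plant import *
s=read_state();go(s,(.491,.3219),.0165,94.2);print(s["force"])
d=get_image("side");im=cv2.cvtColor(d["img"],cv2.COLOR_RGB2BGR)
cv2.imwrite("pics/side7.png",cv2.resize(im[80:220,200:380],None,fx=4,fy=4))
E
```

```text
ee [ 0.6696 -0.1478  0.0882] tilt [ 6.e-04 -1.e-04 -1.e+00] jaw -87.53 local mm [  71.5 -477.   158.2] norm [ 0.1431 -0.9539  0.3165] jaw turn deg 1.73 roll norm -0.0048 q6 1.308 t 29.25 w 39.700470715638254
[-0.05599331 -0.21607002 -0.25084864]
```

View pics/side7.png

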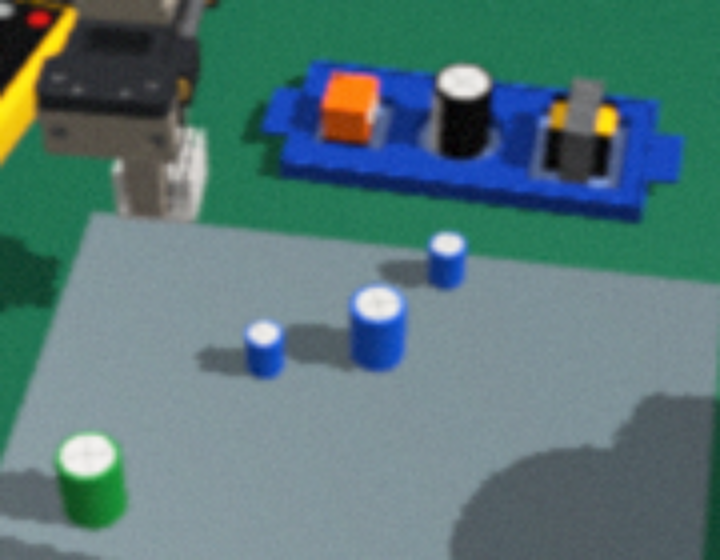

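>>> {"api": "step_arm", "payload": {"series": [0, -0.0245, 0.0079, 0, -1, 0, -0.0477, 0.0158, 0, -1, 0, -0.0477, 0.0158, 0, -1, 0, -0.0477, 0.0158, 0, -1, 0, -0.0477, 0.0158, 0, -1, 0, -0.0477, 0.0158, 0, -1, 0, -0.0477, 0.0158, 0, -1, 0, -0.0477, 0.0158, 0, -1, 0, -0.0477, 0.0158, 0, -1, 0, -0.0477, 0.0158, 0, -1, 0, -0.0477, 0.0158, 0, -1, 0, -0.0477, 0.0158, 0, -1]}}

```text
time_s: 30.3
ee_pos: [0.5652, 0.1242, 0.087]
orientation: [2.198, 0.047, -2.201]
force: [0.1, 0.8, -1.2]
gripper_width: 0.435
```

>>> {"api": "step_arm", "payload": {"series": [0, -0.0477, 0.0158, 0, -1, 0, -0.0477, 0.0158, 0, -1, 0, -0.0477, 0.0158, 0, -1, 0, -0.0477, 0.0158, 0, -1, 0, -0.0477, 0.0158, 0, -1, 0, -0.0477, 0.0158, 0, -1, 0, -0.0477, 0.0158, 0, -1, 0, -0.0477, 0.0158, 0, -1, 0, -0.0237, 0.0079, -0.0048, -1, 0, 0, 0, 0, -1, 0, 0, 0, 0, -1]}}

```text
time_s: 31.22
ee_pos: [0.4903, 0.3223, 0.0873]
orientation: [2.182, 0.082, -2.183]
force: [1.0, -0.3, 0.4]
gripper_width: 0.436
```

```bash
python3 - <<'E'
from h import *
from plant import *
s=read_state();go(s,(.491,.3219),.0165,94.2);print(s["force"])
E
```

```text
ee [0.4903 0.3223 0.0873] tilt [-8.e-04 -8.e-04 -1.e+00] jaw -85.67 local mm [70.8  0.4 -0.7] norm [ 0.1417  0.0008 -0.0014] jaw turn deg -0.13 roll norm 0.0004 q6 2.074 t 31.2167 w 40.127669524960346
[ 1.01122262 -0.32750757  0.39307271]
```

>>> {"api": "step_arm", "payload": {"series": [0.02, 0, -0.001, 0, -1, 0.03, 0, 0, 0, -1, 0.03, 0, 0, 0, -1, 0.028, 0, 0, 0, -1, 0.016, 0, 0, 0, -1, 0.01, 0, 0, 0, -1, 0.006, 0, 0, 0, -1, 0.001, 0, 0, 0, -1, 0, 0, 0, 0, -1, 0, 0, 0, 0, -1]}}

```text
time_s: 32.05
ee_pos: [0.4921, 0.3225, 0.0179]
orientation: [2.185, 0.081, -2.183]
force: [-0.5, 0.4, -0.2]
gripper_width: 0.435
```

>>> {"api": "step_arm", "payload": {"series": [0.002, 0, 0, 0, -1, 0.001, 0, 0, 0, -1, 0.001, 0, 0, 0, -1, 0, 0, 0, 0, -1, 0, 0, 0, 0, -1]}}

```text
time_s: 32.47
ee_pos: [0.4916, 0.3223, 0.0154]
orientation: [2.184, 0.08, -2.184]
force: [0.2, 0.9, -0.4]
gripper_width: 0.436
```

>>> {"api": "step_arm", "payload": {"series": [0.001, 0, 0, 0, -1, 0, 0, 0, 0, -1, 0, 0, 0, 0, -1]}}

```text
time_s: 32.72
ee_pos: [0.4917, 0.3224, 0.015]
orientation: [2.184, 0.08, -2.184]
force: [-0.9, -0.3, 1.7]
gripper_width: 0.438
```

Contact; release (opening to about 54 mm) and rise.

>>> {"api": "step_arm", "payload": {"series": [0, 0, 0, 0, 0, 0, 0, 0, 0, 0.18, 0, 0, 0, 0, 0.18, 0, 0, 0, 0, 0.18, -0.01, 0, 0, 0, 0.18, -0.02, 0, 0, 0, 0.18, -0.03, 0, 0, 0, 0.18, -0.03, 0, 0, 0, 0.18, -0.03, 0, 0, 0, 0.18, -0.03, 0, 0, 0, 0.18, 0, 0, 0, 0, 0.18, 0, 0, 0, 0, 0.18]}}

```text
time_s: 33.72
ee_pos: [0.4923, 0.3227, 0.0911]
orientation: [2.187, 0.082, -2.182]
force: [0.4, 0.2, -0.4]
gripper_width: 0.588
```

```bash
python3 - <<'E'
from h import *
from plant import *
s=read_state();go(s,(.5515,-.127),.012,-65);print(s["force"])
d=get_image("side");im=cv2.cvtColor(d["img"],cv2.COLOR_RGB2BGR)
cv2.imwrite("pics/side8.png",cv2.resize(im[120:,140:400],None,fx=2.5,fy=2))
E
```

```text
ee [0.4923 0.3227 0.0911] tilt [ 0.0021  0.0014 -1.    ] jaw -85.8 local mm [ 78.6 452.9 -25.9] norm [ 0.1572  0.9059 -0.0518] jaw turn deg 20.8 roll norm -0.0578 q6 2.075 t 33.7167 w 54.137737925384
[ 0.39346897  0.24675621 -0.37164319]
```

View pics/side8.png

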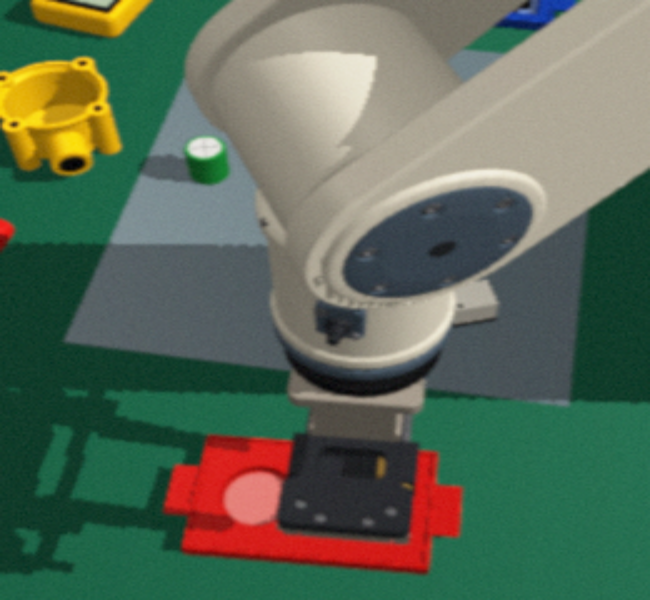

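>>> {"api": "step_arm", "payload": {"series": [0, 0.025, -0.0014, 0, 0.18, 0, 0.05, -0.0029, 0, 0.18, 0, 0.05, -0.0029, 0, 0.18, 0, 0.05, -0.0029, 0, 0.18, 0, 0.05, -0.0029, 0, 0.18, 0, 0.05, -0.0029, 0, 0.18, 0, 0.05, -0.0029, 0, 0.18, 0, 0.05, -0.0029, 0, 0.18, 0, 0.05, -0.0029, 0, 0.18, 0, 0.05, -0.0029, 0, 0.18, 0, 0.05, -0.0029, 0, 0.18, 0, 0.05, -0.0029, 0, 0.18]}}

```text
time_s: 34.77
ee_pos: [0.5282, 0.0347, 0.0888]
orientation: [2.182, 0.08, -2.186]
force: [0.8, 1.4, 0.1]
gripper_width: 0.59
```

>>> {"api": "step_arm", "payload": {"series": [0, 0.05, -0.0029, 0, 0.18, 0, 0.05, -0.0029, 0, 0.18, 0, 0.05, -0.0029, 0, 0.18, 0, 0.05, -0.0029, 0, 0.18, 0, 0.05, -0.0029, 0, 0.18, 0, 0.05, -0.0029, 0, 0.18, 0, 0.03, -0.002, 0, 0.18, 0, 0, 0, -0.0145, 0.18, 0, 0, 0, -0.0145, 0.18, 0, 0, 0, -0.0145, 0.18, 0, 0, 0, -0.0145, 0.18, 0, 0, 0, 0, 0.18]}}

```text
time_s: 35.77
ee_pos: [0.5497, -0.1276, 0.0887]
orientation: [1.975, 0.444, -1.979]
force: [0.3, -0.2, 0.3]
gripper_width: 0.591
```

```bash
python3 - <<'E'
from h import *
from m import comp,rect
from plant import *
s=read_state();go(s,(.5515,-.127),.012,-65);print(s["force"])
d=get_image("side");im=cv2.cvtColor(d["img"],cv2.COLOR_RGB2BGR)
cv2.imwrite("pics/side9.png",im)
E
```

```text
ee [ 0.5497 -0.1276  0.0887] tilt [-2.1e-03  3.0e-04 -1.0e+00] jaw -64.71 local mm [76.7  0.3 -2. ] norm [ 0.1535  0.0006 -0.004 ] jaw turn deg -0.29 roll norm 0.0008 q6 0.899 t 35.7667 w 54.33673468077385
[ 0.30602759 -0.16655966  0.27781551]
```

View pics/side9.png

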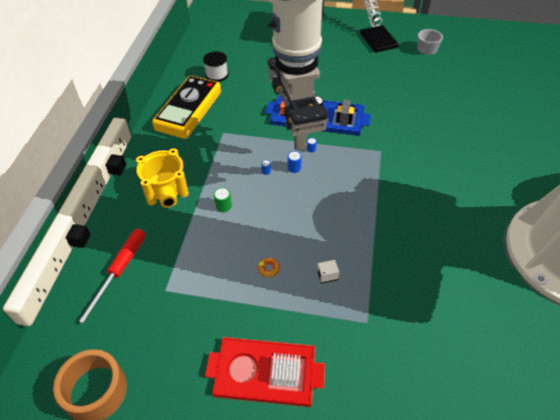

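>>> {"api": "step_arm", "payload": {"force": 10, "series": [0.02, 0, -0.001, 0, 0.18, 0.03, 0, 0, 0, 0.18, 0.03, 0, 0, 0, 0.18, 0.03, 0, 0, 0, 0.18, 0.025, 0, 0, 0, 0.18, 0.015, 0, 0, 0, 0.18, 0.005, 0, 0, 0, 0.18, 0, 0, 0, 0, 0.18, 0, 0, 0, 0, -0.1, 0, 0, 0, 0, -0.3, 0, 0, 0, 0, -1, 0, 0, 0, 0, -1]}}

```text
time_s: 36.82
ee_pos: [0.5519, -0.127, 0.013]
orientation: [1.98, 0.44, -1.978]
force: [-0.2, -0.5, 1.3]
gripper_width: 0.325
```

>>> {"api": "step_arm", "payload": {"series": [0, 0, 0, 0, -1, 0, 0, 0, 0, -1, 0, 0, 0, 0, -1, 0, 0, 0, 0, -1]}}

```text
time_s: 37.15
ee_pos: [0.5519, -0.127, 0.0129]
orientation: [1.98, 0.44, -1.978]
force: [-0.2, -0.4, 5.6]
gripper_width: 0.32
```

>>> {"api": "step_arm", "payload": {"series": [0, 0, 0, 0, -1, -0.005, 0, 0, 0, -1, -0.015, 0, 0, 0, -1, -0.025, 0, 0, 0, -1, -0.025, 0, 0, 0, -1, -0.025, 0, 0, 0, -1, -0.025, 0, 0, 0, -1, -0.025, 0, 0, 0, -1, -0.01, 0, 0, 0, -1, 0, 0, 0, 0, -1, 0, 0, 0, 0, -1]}}

```text
time_s: 38.07
ee_pos: [0.5516, -0.1269, 0.0902]
orientation: [1.98, 0.44, -1.978]
force: [0.2, 0.7, -0.5]
gripper_width: 0.323
```

```bash
python3 - <<'E'
from h import *
from plant import *
s=read_state();go(s,(.5606,.327),.0165,94.2);print(s["force"])
d=get_image("side");im=cv2.cvtColor(d["img"],cv2.COLOR_RGB2BGR)
cv2.imwrite("pics/side10.png",cv2.resize(im[80:220,200:380],None,fx=4,fy=4))
E
```

```text
ee [ 0.5516 -0.1269  0.0902] tilt [ 7.e-04 -2.e-04 -1.e+00] jaw -64.92 local mm [  73.6 -407.3 -200.5] norm [ 0.1472 -0.8146 -0.401 ] jaw turn deg -20.88 roll norm 0.058 q6 0.904 t 38.0667 w 29.757405360913587
[ 0.19027379  0.70048935 -0.47523447]
```

View pics/side10.png

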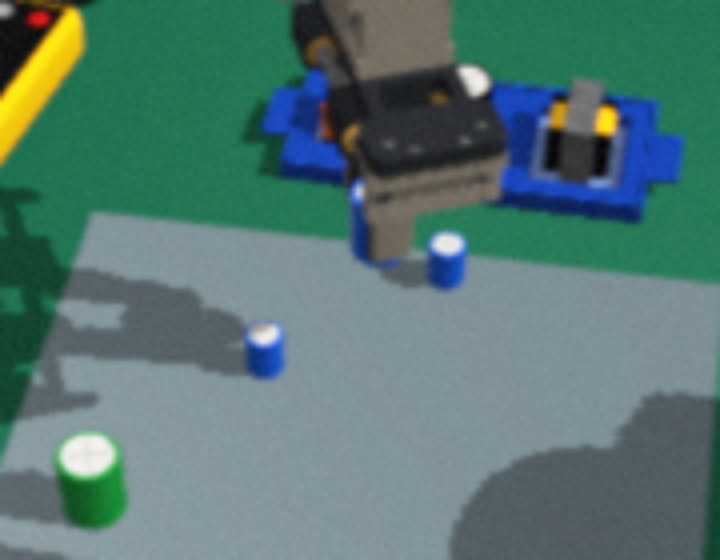

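>>> {"api": "step_arm", "payload": {"series": [0, -0.0226, -0.0111, 0, -1, 0, -0.0452, -0.0223, 0, -1, 0, -0.0452, -0.0223, 0, -1, 0, -0.0452, -0.0223, 0, -1, 0, -0.0452, -0.0223, 0, -1, 0, -0.0452, -0.0223, 0, -1, 0, -0.0452, -0.0223, 0, -1, 0, -0.0452, -0.0223, 0, -1, 0, -0.0452, -0.0223, 0, -1, 0, -0.0452, -0.0223, 0, -1, 0, -0.0452, -0.0223, 0, -1, 0, -0.0452, -0.0223, 0, -1]}}

```text
time_s: 39.12
ee_pos: [0.5564, 0.1648, 0.089]
orientation: [1.977, 0.44, -1.981]
force: [0.1, -0.1, -1.7]
gripper_width: 0.322
```

>>> {"api": "step_arm", "payload": {"series": [0, -0.0452, -0.0223, 0, -1, 0, -0.0452, -0.0223, 0, -1, 0, -0.0452, -0.0223, 0, -1, 0, -0.0452, -0.0223, 0, -1, 0, -0.0452, -0.0223, 0, -1, 0, -0.0452, -0.0223, 0, -1, 0, -0.0235, -0.0111, 0, -1, 0, 0, 0, 0.0145, -1, 0, 0, 0, 0.0145, -1, 0, 0, 0, 0.0145, -1, 0, 0, 0, 0.0145, -1, 0, 0, 0, 0, -1]}}

```text
time_s: 40.12
ee_pos: [0.5598, 0.3269, 0.089]
orientation: [2.184, 0.075, -2.187]
force: [0.0, 0.3, -0.3]
gripper_width: 0.322
```

```bash
python3 - <<'E'
from h import *
from plant import *
s=read_state();go(s,(.5606,.327),.017,94.2);print(s["force"])
E
```

```text
ee [0.5598 0.3269 0.089 ] tilt [-1.4e-03 -8.0e-04 -1.0e+00] jaw -86.03 local mm [72.  -0.1 -1. ] norm [ 0.1441 -0.0002 -0.0019] jaw turn deg 0.23 roll norm -0.0006 q6 2.028 t 40.1167 w 29.623236583091014
[ 0.0222516   0.25028664 -0.25261582]
```

>>> {"api": "step_arm", "payload": {"series": [0.02, 0, 0, 0, -1, 0.03, 0, 0, 0, -1, 0.03, 0, 0, 0, -1, 0.028, 0, 0, 0, -1, 0.016, 0, 0, 0, -1, 0.01, 0, 0, 0, -1, 0.006, 0, 0, 0, -1, 0.001, 0, 0, 0, -1, 0, 0, 0, 0, -1, 0, 0, 0, 0, -1]}}

```text
time_s: 40.95
ee_pos: [0.561, 0.3273, 0.02]
orientation: [2.185, 0.081, -2.183]
force: [-0.5, 0.4, -1.0]
gripper_width: 0.323
```

>>> {"api": "step_arm", "payload": {"series": [0.002, 0, 0, 0, -1, 0.001, 0, 0, 0, -1, 0.001, 0, 0, 0, -1, 0, 0, 0, 0, -1, 0, 0, 0, 0, -1]}}

```text
time_s: 41.37
ee_pos: [0.5606, 0.327, 0.0174]
orientation: [2.184, 0.08, -2.184]
force: [0.2, 0.2, -0.3]
gripper_width: 0.321
```

>>> {"api": "step_arm", "payload": {"series": [0.001, 0, 0, 0, -1, 0, 0, 0, 0, -1, 0, 0, 0, 0, -1]}}

```text
time_s: 41.62
ee_pos: [0.5607, 0.3271, 0.017]
orientation: [2.184, 0.08, -2.184]
force: [-0.7, -0.6, 2.4]
gripper_width: 0.322
```

Contact at the expected height; release, rise, and back the arm out of the tray's view.

>>> {"api": "step_arm", "payload": {"series": [0, 0, 0, 0, -0.1, 0, 0, 0, 0, 0, 0, 0, 0, 0, 0, 0, 0, 0, 0, 0, -0.01, 0, 0, 0, 0, -0.02, 0, 0, 0, 0, -0.03, 0, 0, 0, 0, -0.03, 0, 0, 0, 0, -0.03, 0, 0, 0, 0, -0.04, 0, 0, 0, 0, -0.04, 0, 0, 0, 0, -0.04, 0, 0, 0, 0]}}

```text
time_s: 42.62
ee_pos: [0.5607, 0.3271, 0.1388]
orientation: [2.185, 0.08, -2.184]
force: [0.1, 0.0, 0.1]
gripper_width: 0.5
```

>>> {"api": "step_arm", "payload": {"series": [0, 0.025, 0, 0, 0, 0, 0.05, 0, 0, 0, 0, 0.05, 0, 0, 0, 0, 0.05, 0, 0, 0, 0, 0.05, 0, 0, 0, 0, 0.05, 0, 0, 0, 0, 0.05, 0, 0, 0, 0, 0.05, 0, 0, 0, 0, 0.05, 0, 0, 0, 0, 0.025, 0, 0, 0, 0, 0, 0, 0, 0, 0, 0, 0, 0, 0]}}

```text
time_s: 43.62
ee_pos: [0.577, 0.1023, 0.1368]
orientation: [2.185, 0.079, -2.185]
force: [0.9, 0.5, -0.2]
gripper_width: 0.501
```

```bash
python3 - <<'E'
from h import *
from plant import *
from m import comp
s=read_state();print(s["time_s"],s["ee_pos"],s["force"],s["qvel"].round(3))
for n in("side","top"):
    d=get_image(n);im=cv2.cvtColor(d["img"],cv2.COLOR_RGB2BGR);cv2.imwrite(f"pics/{n}11.png",im)
    c=cloud(d);hsv=cv2.cvtColor(d["img"],cv2.COLOR_RGB2HSV)
    for o,x,y,h in (("tr",.4607,-.2987,.042),("bk",.5308,-.2998,.049),("or",.5945,-.302,.032),("hs",.491,.3219,.034),("bl",.5606,.327,.042),("green",.675,.002,.04),("white",.449,.129,.028),("choke",.556,.133,.016)):
        m=(np.hypot(c[...,0]-x,c[...,1]-y)<.03)&(abs(c[...,2]-h)<.004)
        v,u=np.nonzero(m)
        if len(v): print(n,o,len(v),(plane(d,np.c_[u,v],h).mean(0)[:2]-[x,y]).round(4),np.median(c[m][:,2]).round(4))
        else: print(n,o,"none")
E
```

```text
43.6167 [0.57698003 0.10226649 0.13679613] [ 0.91078996  0.54734852 -0.20919411] [ 0.028  0.004 -0.008  0.005 -0.002  0.008]
side tr 125 [0.0003 0.0042] 0.0425
side bk 132 [-0.0003  0.0028] 0.0495
side or 118 [0.0016 0.0036] 0.0324
side hs 263 [0.0017 0.0016] 0.0342
side bl 290 [-0.      0.0014] 0.0427
side green 104 [0.0058 0.0037] 0.0405
side white 254 [-0.0001  0.0013] 0.0283
side choke 204 [-0.0003  0.0048] 0.0142
top tr 131 [-0.0001  0.0008] 0.0417
top bk 153 [-0.0005 -0.0002] 0.049
top or 133 [0.0016 0.0005] 0.0319
top hs none
top bl none
top green 128 [-0.0001  0.0001] 0.0397
top white 58 [0.0028 0.005 ] 0.0268
top choke 23 [-0.0063  0.0106] 0.0132
```

View pics/side11.png

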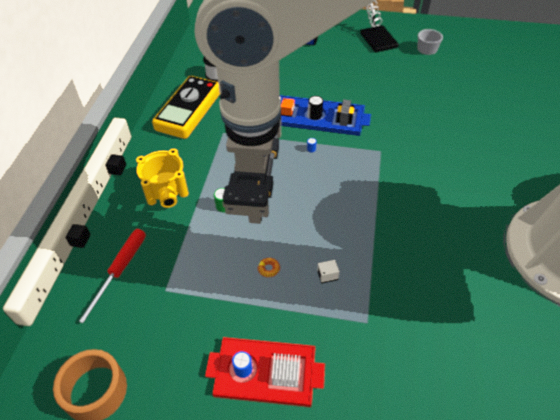

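View pics/top11.png

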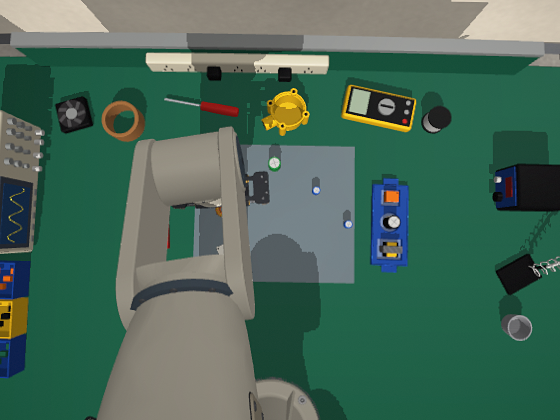

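```bash
python3 -c "
from plant import *
print(close_job())"
```

```text
the job is handed in; nothing more can be done
None
```

Both kits are made up and the job was handed in at about 44 s of the 112 s allowed. The parts went in the order asked. The transformer, black capacitor and orange relay are in the blue tray. The heat sink and the largest blue capacitor are in the red tray. I lowered each part until the wrist force showed contact with the pocket floor, then let go.

**Seating:** in the last pictures, the depth reading puts every part's top within 1 mm of its own height above the 4 mm pocket floor. All five stand upright.

**Position:** the top view puts the blue-tray parts within 2 mm of their pocket centres, against about 8 mm of clearance. In the side view the five parts read 1–4 mm towards that camera. I put this down to the visible side walls, because the parts still on the bench showed the same shift.

**Left in place:** the green capacitor, white relay and choke, and the two smaller blue capacitors, were never touched. In the last pictures the white relay and choke are where they were in the side view, and the green capacitor is in the top view. The smaller blue capacitors I checked by eye only.

**Not confirmed:** the arm hid the red tray from the top camera at the end, so its two parts were checked from the side view only. It also partly hid the white relay and choke in the top view and the green capacitor in the side view, so I ignored their larger offsets there (3–12 mm).

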